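Unlock a proof-test guard and hold its sprung gate wide open

TASK

The proof test is over: open the clear guard box so that the coupler inside can be taken out. Pull the locking pin up out of its hasp and park it upright in the pin pocket (the upright tube on the side of the guard), collar down on the rim; then pinch the middle catch on top of the gate (it stays back), pinch the end catch (it springs back if let go) and, with it pinched, pull the gate open past its click and swing it wide, at least 70 degrees. The gate shuts itself, so finish while holding it wide open and still; leave the other things on the bench where they are.

Things in the scene. Friction and masses are not known exactly. Their poses are not given: they have to be found in the camera images.
- guard: Fixed proof-test guard box: aluminium posts, clear walls and roof, a coupler inside, its face to the robot closed by the gate. Origin on the bench below the middle of the shut gate; x into the box, y along the shut gate to its hinge (robot's left), z up. Box: x 0.01 to 0.175, y -0.13 to 0.15, top z 0.152; staples and bolts up to z 0.170; only the catch lugs and the locking pin stand higher.
- gate_joint (a joint): Swing of the gate (rad) on its upright hinge: 0 shut, grows as the free end comes out towards the robot (clockwise from above), stop at 1.75. A spring always pulls it shut (2 to 4 N at the end catch). A sprung ball also holds it: about 8 N at the end catch to pull past, all within 0 to 0.1 rad (let go, it comes to rest against the ball at 0.09). Locked while the pin is in the hasp or either catch bolt in its staple.
- gate: The gate: clear panel in an aluminium frame, 225 mm wide, 18 mm thick, z 0.02 to 0.150, both catches on its top rail. Origin on the hinge axis at bench height; it turns with the gate: y runs along the gate from free end to hinge, x is normal to it (into the box when shut), z up. Middle plane at x = 0.010, free end at y = -0.230.
- gate_hinge (a point): Point on the hinge axis, fixed to the guard at x -0.010, y 0.127, z 0.150 of guard, axes alike.
- mid_catch_joint (a joint): Travel of the middle catch's sliding lug (m): 0 bolted, 0.014 lugs pinched fully together; found between 0 and 0.002. Its bolt is clear of the staple from 0.008. A friction slide (4 N): it stays where it is left.
- mid_catch_lugs (a point): Middle catch, 87 mm from the hinge: two upright steel lugs, 9 mm thick along the gate, 22 mm across it, tops at z 0.205. Point on the gate (axes as gate) midway between the lugs when bolted, z 0.188. Lug on the hinge side (+y) fixed, outer face at y +0.024 from this point; the other slides, outer face at y -0.024 bolted, -0.010 fully pinched. Pinch along y from above.
- end_catch_joint (a joint): Travel of the end catch's sliding lug (m): 0 bolted, 0.014 pinched fully; its bolt is clear of the staple from 0.008. Spring-loaded (3 N at 0, 7 N pinched): it shoots back to 0 when let go.
- end_catch_lugs (a point): End catch, 195 mm from the hinge near the gate's free end, a coil spring between its lugs; shape as the middle catch. Point on the gate midway between the lugs when bolted, z 0.188, axes as gate; fixed lug's outer face at y +0.024 from it, sliding lug's at y -0.024 bolted, -0.010 fully pinched. Lug tops at z 0.205.
- lock_pin: Steel locking pin, 143 mm long, about 0.14 kg, upright in the hasp in front of the latch post at the gate's free end. Origin at its lower tip, z up along it. At x -0.040, y -0.118 of guard. Shank 12 mm thick up to 0.062, collar 26 mm across 0.062 to 0.068, round grip 18 mm thick 0.068 to 0.143. The collar sits on the hasp; raised 0.065 the pin is clear.
- pin_grip (a point): Point on the pin's grip, on its axis, 0.118 above the tip.
- pocket_mouth (a point): Centre of the mouth of the pin pocket, an upright tube outside the latch post, at x 0, y -0.195 of guard: bore 20 mm, rim at z 0.110, bottom at z 0.036. With the pin parked its collar sits on the rim and its tip is 0.062 below this point. Axes as guard.
- seal_jar: Bystander to leave alone: white jar with a red screw lid, 54 mm across, 69 mm tall. Origin under its centre.
- tube_stub: Bystander to leave alone: flared tube stub standing, 26 mm across, 63 mm tall. Origin under its centre.
- coupler_small: Bystander to leave alone: small plated barbed coupler lying down, 68 mm long. Origin under its centre.
- cam_coupling: Bystander to leave alone: blackened hose coupling lying down, 105 mm long. Origin under its centre.
- coupler_mini: Bystander to leave alone: mini coupler lying down, 41 mm long. Origin under its centre.
- grease_barb: Bystander to leave alone: barbed plug standing on its flange, 46 mm tall. Origin under its centre.

How it is judged:
By the outcome, as a careful person would: the job done as asked, in the order asked, and still so for the second after the job is handed in, while the arm keeps its last pose, push and grip.
It also fails if it takes over 59 s, if anything falls off the work surface, if the arm or the gripper's body presses on something with over 40 N, if the wrist force passes 120 N, or if a joint passes its speed limit or range.

ROBOT

A 6-joint arm with a two-finger parallel gripper is mounted at the origin on a cart in front of the work surface, level with it; the furniture and walls round the work are solid. World frame = base frame: x ahead of the robot, y to its left, z up, the work surface at z = 0. Lengths are in mm, angles in degrees, forces in N, time in s.
With the tool pointing down it reaches from about 300 to 850 mm from the base axis. Payload 4.2 kg.
Tool frame: the origin (TCP) lies at the very end of the fingers, on their centre line; the grasp point (between the pads) lies 19 mm behind it; z points along the fingers, x is the direction in which the jaws open and shut, and the axes are right-handed (so a half turn about z gives the same grasp; the last joint's range is limited). The gripper opens to 91 mm and grips with 3 to 60 N. Pads are 32 mm wide; open, the fingers measure 118 mm over their backs; the gripper's body (76 mm by 178 mm) begins 60 mm behind the grasp point.
Start: joints at [67.953, 18.312, 89.639, -0, 72.044, -1.146], TCP at [205.142, 537.178, 213.976] pointing down, gripper open.
Joint ranges: [-177.97, 177.97], [-48.28, 115.42], [12.27, 149.76], [-77.06, 257.06], [2.81, 150.46], [-146.56, 146.56]. Speed limits (degrees/s): [147.25, 147.25, 180, 180, 180, 180].

INTERFACE

Orientations are given as [roll, pitch, yaw] about the fixed x, y, z axes, in that order (R = Rz(yaw) Ry(pitch) Rx(roll)).
In Python, from workcell import env gives the robot as it stands.
- The arm moves only by the tool servo_tool, never from a script. Its argument "plan" is a list of rows, each a list of 3 entries, a list of its own where there are three numbers: the turn, a rotation vector about the tool's x, y, z in degrees, then the shift along the tool's x, y, z in mm, then the finger opening in mm, from 0 to 91.2. In form: [[[ax, ay, az], [dx, dy, dz], claw], ...]. A call has exactly 10 rows; each row shifts and turns the pose as measured when the row begins, along the tool's axes as they then stand; what a row does not reach is not made up. A row lasts 1/8 s, in which the tool goes at most 62.5 mm and 10.7 degrees, less where a joint would pass 70% of its speed; a pose out of reach is approached as far as the arm can. A call with a gripper value outside its range is refused whole. The fingers move at their own pace and stop on an object; "squeeze" is the grip in N (left out, the last holds). Time passes only in rows, so rows that do not move let the fingers close, or fill a call up. It gives the time, the measured TCP pose, the force and the opening at its end, in the units of the state.
- env.state(): the state, without advancing time (a new reading comes with each control period).
- env.grab_frame(name): name is "scene" or "top" or "wrist"; returns a dict with "pixels" (400x640x3 uint8, red, green, blue), "intrinsics" (3x3 intrinsics, pixels), "eye" and "attitude" of the camera in the world. Camera axes: x right, y up, looking along -z (the intrinsics and any distortion apply to the point x, -y, -z); pixel columns grow to the right and rows downward; lengths in mm; the calibration is good to about 2 mm. The wrist camera is an equidistant fisheye: a pixel r from the principal point sees the ray r / f radians off the axis. A picture is of the moment at which its call begins. There is no depth.
- env.job_done(): hands the job in, once; it reports no verdict.
The state is a dict: "time_s": time; "qpos": joint angles; "qvel": joint speeds; "effort": joint torques, N m; "ee_pos": TCP position; "ee_rot": TCP orientation; "force": force on the tool from outside, world axes, zero at the start; "torque": the same for the moment, N m; "gripper_width": finger opening in mm.
Only numpy, scipy, OpenCV 4.12 (cv2) and the standard library are available. Lean on these libraries where they do the work, as an engineer would, in place of code of your own. Each camera call takes 0.05 s, during which the arm holds its last target.

## Working session

There is one attempt and no reset: what is moved stays moved. The work goes in short steps, Python scripts to look and compute and a tool call to move; the robot and the scene stay as the last step left them, time stands still between calls to the robot, and variables do not carry over. Pictures are saved under pics/ and viewed, and the job is handed in when it is done.

Besides the shell and the picture viewer there is one more tool, called after "Request:" by a JSON object that holds its "api" and its "payload". servo_tool: Moves the arm, as the interface text tells. Its arguments: {"type":"object","properties":{"plan":{"type":"array"},"squeeze":{"type":"number"}},"required":["plan"]}

```bash
ls; mkdir -p pics
python3 - <<'E'
from workcell import env
import cv2,json
s=env.state(); print(s)
for n in ["scene","top","wrist"]:
    f=env.grab_frame(n)
    cv2.imwrite(f"pics/{n}0.png",f["pixels"][:,:,::-1])
    print(n,f["intrinsics"],f["eye"],f["attitude"],[k for k in f])
E
```

```text
pics
{'time_s': 0.0, 'qpos': array([ 6.79543446e+01,  1.83496852e+01,  8.97067975e+01, -9.66472904e-06,
        7.20411871e+01, -1.14694532e+00]), 'qvel': array([ 0.01287454, -0.06424144,  0.07159538,  0.06361837,  0.03851815,
       -0.02195437]), 'effort': array([-1.98469497e-03, -4.12445247e+01, -2.31977338e+01,  7.24738603e-02,
        4.56759240e-02, -1.47318906e-04]), 'ee_pos': array([204.93477869, 536.70829699, 213.13721421]), 'ee_rot': array([-1.79998054e+02,  9.76503447e-02,  6.91012946e+01]), 'force': array([-0.37613725,  0.02145753, -0.45505699]), 'torque': array([ 0.02460087,  0.07559876, -0.02693274]), 'gripper_width': 91.2258972107599}
scene [[434.9995425    0.         314.20169337]
 [  0.         434.9995425  204.89087718]
 [  0.           0.           1.        ]] [-351.67621332 -891.08825104 1020.75167775] [ 55.63340811  -0.3052351  -46.4560316 ] ['pixels', 'intrinsics', 'eye', 'attitude']
top [[435.22207464   0.         326.17363147]
 [  0.         435.22207464 198.19660397]
 [  0.           0.           1.        ]] [ -89.48278416 -142.5097258  1535.31072349] [ 26.33383914   0.53816301 -79.55753835] ['pixels', 'intrinsics', 'eye', 'attitude']
wrist [[309.70691629   0.         319.95745021]
 [  0.         309.70691629 202.51444427]
 [  0.           0.           1.        ]] [132.98967405 565.65014026 383.56936004] [-16.00621977   0.09880834  69.07881949] ['pixels', 'intrinsics', 'eye', 'attitude']
```

View pics/scene0.png

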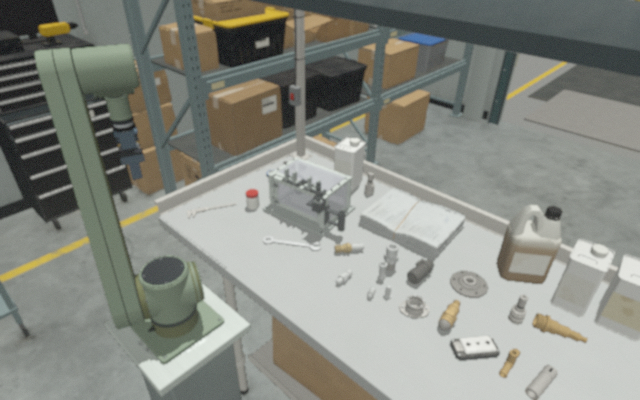

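View pics/top0.png

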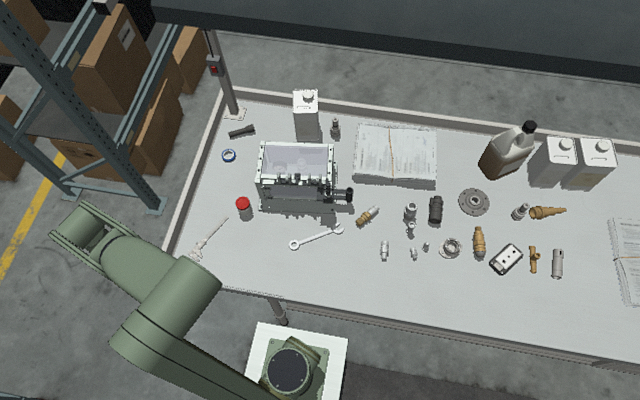

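View pics/wrist0.png

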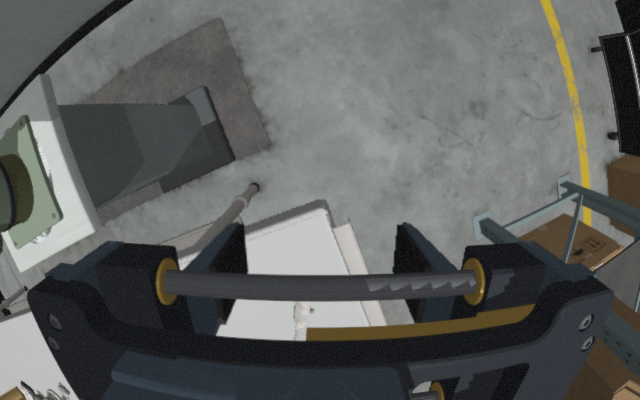

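```bash
cat > h.py <<'E'
import numpy as np,cv2
from scipy.spatial.transform import Rotation as R
def proj(f,P,fish=False):
    P=np.atleast_2d(P).astype(float)
    Rc=R.from_euler('xyz',f["attitude"],degrees=True).as_matrix()
    c=(P-np.array(f["eye"]))@Rc
    K=np.array(f["intrinsics"]); v=np.c_[c[:,0],-c[:,1],-c[:,2]]
    if fish:
        th=np.arctan2(np.hypot(v[:,0],v[:,1]),v[:,2]); ph=np.arctan2(v[:,1],v[:,0])
        return np.c_[K[0,2]+K[0,0]*th*np.cos(ph),K[1,2]+K[1,1]*th*np.sin(ph)]
    return np.c_[K[0,0]*v[:,0]/v[:,2]+K[0,2],K[1,1]*v[:,1]/v[:,2]+K[1,2]]
def ray(f,uv,fish=False):
    K=np.array(f["intrinsics"]);a=(uv[0]-K[0,2])/K[0,0];b=(uv[1]-K[1,2])/K[1,1]
    if fish:
        t=np.hypot(a,b);d=np.array([a/t*np.sin(t),b/t*np.sin(t),np.cos(t)])
    else: d=np.array([a,b,1.])
    d=np.array([d[0],-d[1],-d[2]])
    return R.from_euler('xyz',f["attitude"],degrees=True).apply(d)
def onz(f,uv,z,fish=False):
    d=ray(f,uv,fish);e=np.array(f["eye"]);return e+d*(z-e[2])/d[2]
E
python3 - <<'E'
import cv2
t=cv2.imread('pics/top0.png');s=cv2.imread('pics/scene0.png')
cv2.imwrite('pics/topc.png',cv2.resize(t[130:230,230:370],None,fx=5.5,fy=5.5,interpolation=cv2.INTER_CUBIC))
cv2.imwrite('pics/scc.png',cv2.resize(s[140:250,235:375],None,fx=5.4,fy=5.4,interpolation=cv2.INTER_CUBIC))
E
```

```text
(no output)
```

View pics/topc.png

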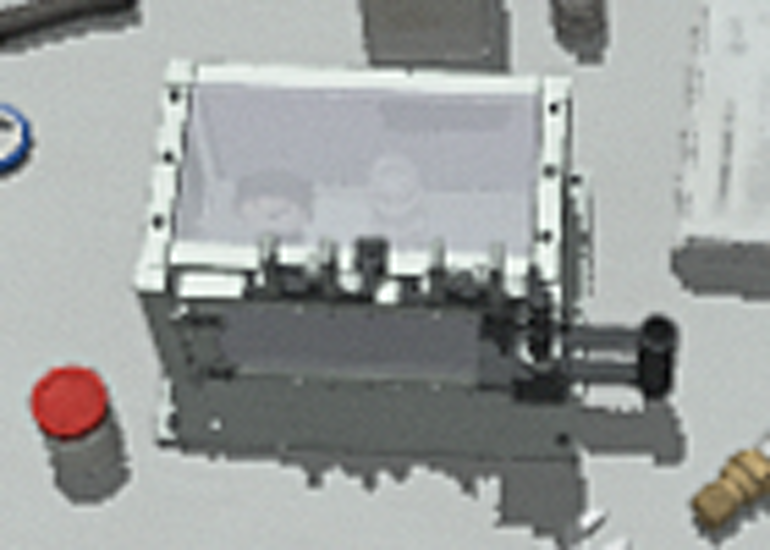

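View pics/scc.png

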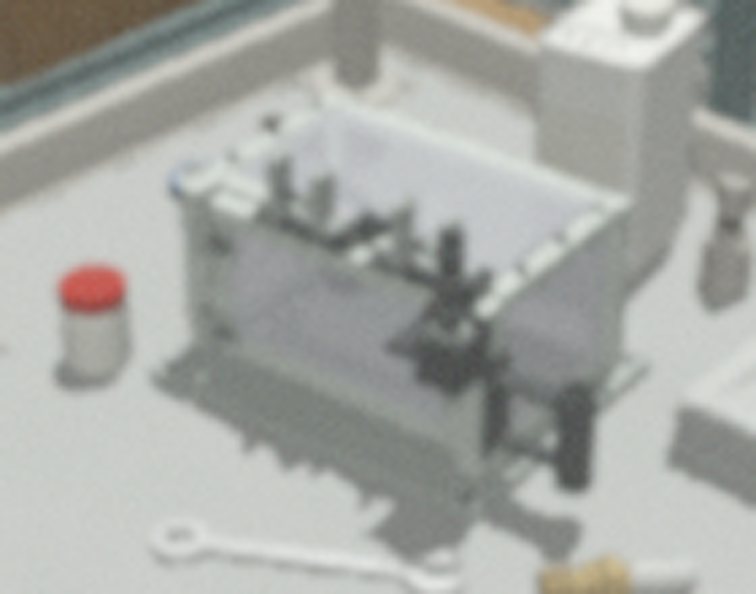

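```bash
cat > fit.py <<'E'
from h import *
import pickle
from scipy.optimize import least_squares
def T(p,P):
    P=np.atleast_2d(P);c,s=np.cos(p[2]),np.sin(p[2])
    return np.c_[p[0]+c*P[:,0]-s*P[:,1],p[1]+s*P[:,0]+c*P[:,1],P[:,2]]
E
python3 - <<'E'
from fit import *
from workcell import env
top=env.grab_frame('top');sc=env.grab_frame('scene')
pickle.dump((top,sc),open('f0.pkl','wb'))
tp=lambda u,v:(u/5.5+230-.4,v/5.5+130-.4); spx=lambda u,v:(u/5.4+235-.4,v/5.4+140-.4)
obsT=[((175,150,152),tp(168,62)),((175,-130,152),tp(571,78)),((0,-195,110),tp(657,325))]
obsS=[((175,-130,152),spx(628,203)),((0,-195,110),spx(575,388)),((175,150,152),spx(325,100))]
def res(p):
    r=[]
    for f,o in((top,obsT),(sc,obsS)):
        r.append(proj(f,T(p,[a for a,_ in o]))-np.array([b for _,b in o]))
    return np.concatenate(r).ravel()
print([onz(top,tp(657,325),110)])
s=least_squares(res,[450,200,0],x_scale=[100,100,1]);print(s.x,np.rad2deg(s.x[2]),s.fun.round(1));np.save('p.npy',s.x)
E
```

```text
[array([655.3548453 , -77.52874631, 110.        ])]
[6.23329189e+02 1.13634934e+02 1.43727857e-01] 8.234999579535048 [-0.5  0.2 -0.1 -0.7  0.3  1.   0.6 -0.5  0.1  0.7 -0.1 -1.2]
```

```bash
cat >> fit.py <<'E'
def rows(p0,y0,tgt,y1,n,claw):
    """straight world line + yaw, tool down; prints rows in tool axes"""
    p0=np.array(p0,float);d=(np.array(tgt,float)-p0)/n;da=(y1-y0)/n;o=[]
    for i in range(n):
        a=np.deg2rad(y0+da*i);x=np.array([np.cos(a),np.sin(a),0]);y=np.array([np.sin(a),-np.cos(a),0])
        o.append([[0,0,round(-da,1)],[round(d@x,1),round(d@y,1),round(-d[2],1)],claw])
    return o
E
python3 - <<'E'
from fit import *
from workcell import env
s=env.state()
r=rows(s['ee_pos'],69.1,(590,10,330),8.2,15,60)
print(r)
p=np.load('p.npy')
top,sc=pickle.load(open('f0.pkl','rb'))
for n,P in dict(pin=(-40,-118,0),pocket=(0,-195,110),end=(0,-68,188),mid=(0,40,188),hinge=(-10,127,150)).items(): print(n,T(p,P).round(1))
# overlay
for nm,f,(u0,v0,w,h) in(('t',top,(230,130,140,100)),('s',sc,(235,140,140,110))):
    im=cv2.resize(f['pixels'][v0:v0+h,u0:u0+w,::-1],None,fx=5.5,fy=5.5,interpolation=cv2.INTER_CUBIC)
    for P in [(0,-195,110),(0,-68,205),(0,40,205),(-40,-118,200),(-40,-118,100),(10,150,152),(10,-130,152),(0,-195,0),(0,-195,191)]:
        u=(proj(f,T(p,P))[0]-[u0,v0]+.4)*5.5
        cv2.circle(im,tuple(int(a) for a in u),5,(0,0,255),2)
    cv2.imwrite(f'pics/ov_{nm}.png',im)
E
```

```text
[[[0, 0, 4.1], [np.float64(-23.7), np.float64(36.5), np.float64(-7.8)], 60], [[0, 0, 4.1], [np.float64(-21.0), np.float64(38.1), np.float64(-7.8)], 60], [[0, 0, 4.1], [np.float64(-18.3), np.float64(39.5), np.float64(-7.8)], 60], [[0, 0, 4.1], [np.float64(-15.4), np.float64(40.7), np.float64(-7.8)], 60], [[0, 0, 4.1], [np.float64(-12.5), np.float64(41.7), np.float64(-7.8)], 60], [[0, 0, 4.1], [np.float64(-9.5), np.float64(42.5), np.float64(-7.8)], 60], [[0, 0, 4.1], [np.float64(-6.5), np.float64(43.0), np.float64(-7.8)], 60], [[0, 0, 4.1], [np.float64(-3.4), np.float64(43.4), np.float64(-7.8)], 60], [[0, 0, 4.1], [np.float64(-0.4), np.float64(43.5), np.float64(-7.8)], 60], [[0, 0, 4.1], [np.float64(2.7), np.float64(43.4), np.float64(-7.8)], 60], [[0, 0, 4.1], [np.float64(5.8), np.float64(43.1), np.float64(-7.8)], 60], [[0, 0, 4.1], [np.float64(8.8), np.float64(42.6), np.float64(-7.8)], 60], [[0, 0, 4.1], [np.float64(11.8), np.float64(41.9), np.float64(-7.8)], 60], [[0, 0, 4.1], [np.float64(14.8), np.float64(40.9), np.float64(-7.8)], 60], [[0, 0, 4.1], [np.float64(17.6), np.float64(39.8), np.float64(-7.8)], 60]]
pin [[600.6  -8.9   0. ]]
pocket [[651.3 -79.4 110. ]]
end [[633.1  46.3 188. ]]
mid [[617.6 153.2 188. ]]
hinge [[595.2 237.9 150. ]]
```

View pics/ov_t.png

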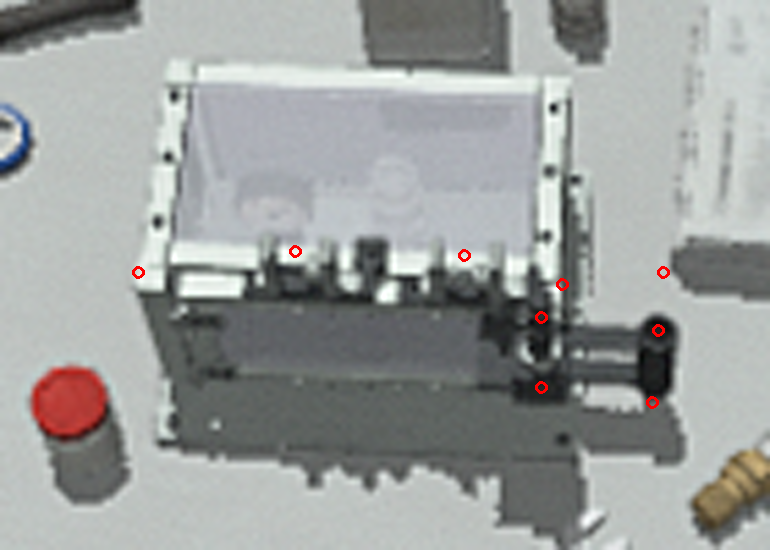

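View pics/ov_s.png

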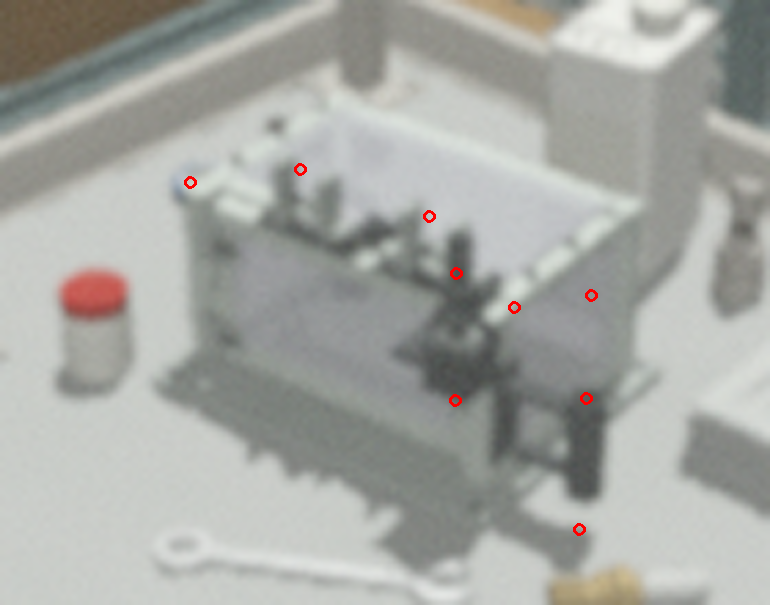

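Request:
{"api": "servo_tool", "payload": {"plan": [[[0,0,4.1],[-24,36,-8],60],[[0,0,4.1],[-21,38,-8],60],[[0,0,4.1],[-18,39.5,-8],60],[[0,0,4.1],[-15.4,40.7,-8],60],[[0,0,4.1],[-12.5,41.7,-8],60],[[0,0,4.1],[-9.5,42.5,-8],60],[[0,0,4.1],[-6.5,43,-8],60],[[0,0,4.1],[-3.4,43.4,-8],60],[[0,0,4.1],[-0.4,43.5,-8],60],[[0,0,4.1],[2.7,43.4,-8],60]], "squeeze": 30}}

```text
time_s: 1.5
ee_pos: [462.7, 173.8, 294.8]
ee_rot: [179.9, 0.1, 27.1]
force: [-0.0, -0.8, 0.5]
gripper_width: 59.8
```

Request:
{"api": "servo_tool", "payload": {"plan": [[[0,0,3.8],[7.3,41.7,-9],50],[[0,0,3.8],[10.2,41,-9],50],[[0,0,3.8],[13,40.2,-9],50],[[0,0,3.8],[15.4,39.4,-9],50],[[0,0,3.8],[17.8,38.3,-9],50],[[0,0,0],[4,6,0],50],[[0,0,0],[0,0,0],50],[[0,0,0],[0,0,0],50],[[0,0,0],[0,0,0],50],[[0,0,0],[0,0,0],50]]}}

```text
time_s: 2.75
ee_pos: [596.7, -6.7, 340.4]
ee_rot: [-180.0, 0.1, 7.4]
force: [-0.4, 0.0, 0.6]
gripper_width: 50.3
```

Run:
```python
from fit import *
from workcell import env
f=env.grab_frame('wrist');s=env.state();pickle.dump((f,s),open('w1.pkl','wb'))
print(s['ee_pos'],s['ee_rot'],f['eye'],f['attitude'])
im=f['pixels'][:,:,::-1].copy()
cv2.imwrite('pics/w1.png',im)
p=np.load('p.npy')
for n,P in dict(pintop=(-40,-118,230),pocket=(0,-195,110),end=(0,-68,205),mid=(0,40,205),c1=(10,150,152),c2=(10,-130,152)).items():
    print(n,proj(f,T(p,P),True)[0].round(1))
```

```text
[596.70962914  -6.6669397  340.4429539 ] [-1.79981018e+02  1.46184538e-01  7.43362703e+00] [588.04058085  71.69280913 510.76693535] [-16.02607336   0.19618937   7.41519054]
pintop [323.2 203.4]
pocket [351.9 232.1]
end [362.7 147.5]
mid [361.8  40.4]
c1 [361.5 -31.8]
c2 [364.4 194.4]
```

View pics/w1.png

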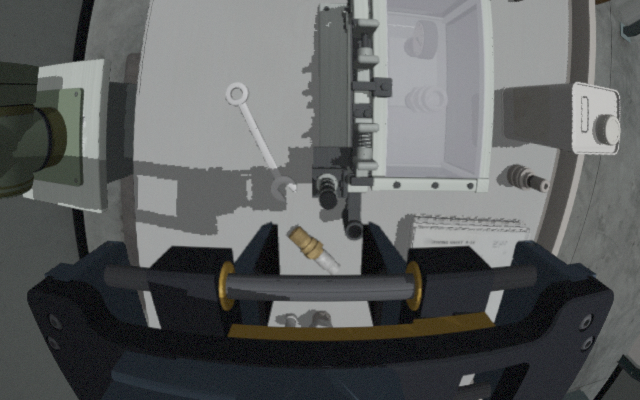

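Run:
```python
from fit import *
im=cv2.imread('pics/w1.png')[90:250,290:410]
im=cv2.resize(im,None,fx=5,fy=3.75*4/3,interpolation=cv2.INTER_CUBIC)
cv2.imwrite('pics/w1c.png',im[:600]);cv2.imwrite('pics/w1d.png',im[400:])
```

```text
(no output)
```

View pics/w1d.png

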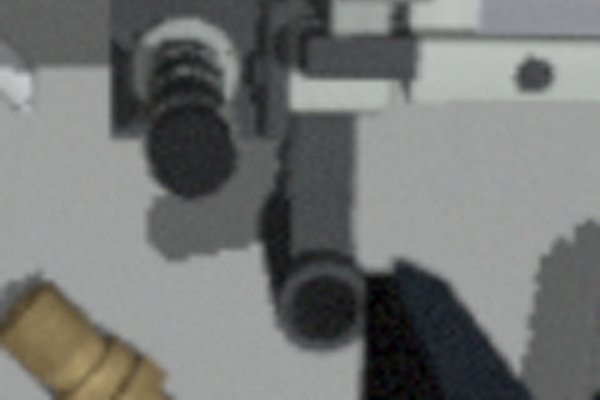

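View pics/w1c.png

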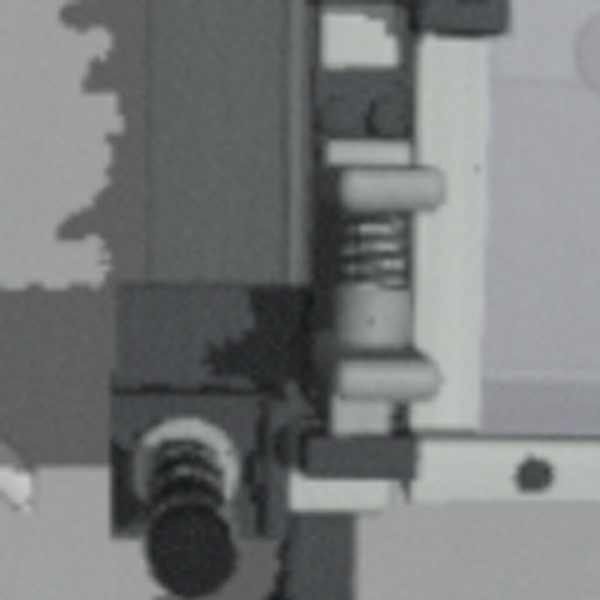

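```bash
cat > fw.py <<'E'
from fit import *
f,s=pickle.load(open('w1.pkl','rb'))
d=lambda u,v:(290+u/5-.4,170+v/5-.4); c=lambda u,v:(290+u/5-.4,90+v/5-.4)
def res(q):
    p=q[:3];z=q[3]
    P=[(-40,-118,z+143),(-40,-118,z+68),(0,-195,110),(0,-68+19.5,205),(0,-68-19.5,205)]
    o=[d(191,150),d(186,60),d(320,303),c(392,188),c(387,380)]
    return (proj(f,T(p,P),True)-np.array(o)).ravel()
if __name__=='__main__':
    r=least_squares(res,[623,114,.14,70],x_scale=[100,100,1,100]);q=r.x
    print(q[:2],np.rad2deg(q[2]),q[3],r.fun.round(1));np.save('q.npy',q)
    for n,P in dict(pin=(-40,-118,0),pocket=(0,-195,110),end=(0,-68,188),mid=(0,40,188),hinge=(-10,127,150)).items(): print(n,T(q,P).round(1))
    for z in (190,200,205,210,215):print(z,onz(f,d(191,150),z,True).round(1),onz(f,d(186,60),z-75,True).round(1))
E
python3 fw.py
```

```text
[629.49501055 115.92929197] 7.163598947631132 79.62613960207243 [-0.3 -0.5 -0.6  0.9  0.4  0.9  0.3 -0.6  0.2 -0.2]
pin [[604.5  -6.1   0. ]]
pocket [[653.8 -77.5 110. ]]
end [[638.   48.5 188. ]]
mid [[624.5 155.6 188. ]]
hinge [[603.7 240.7 150. ]]
190 [606.8 -15.5 190. ] [606.6 -11.9 115. ]
200 [606.2 -12.8 200. ] [606.1  -9.8 125. ]
205 [605.9 -11.4 205. ] [605.9  -8.7 130. ]
210 [605.6 -10.1 210. ] [605.6  -7.6 135. ]
215 [605.3  -8.7 215. ] [605.4  -6.6 140. ]
```

Request:
{"api": "servo_tool", "payload": {"plan": [[[0,0,0],[8,1,25],50],[[0,0,0],[0,0,25],50],[[0,0,0],[0,0,25],50],[[0,0,0],[0,0,25],50],[[0,0,0],[0,0,0],50],[[0,0,0],[0,0,0],50],[[0,0,0],[0,0,0],50],[[0,0,0],[0,0,0],50],[[0,0,0],[0,0,0],50],[[0,0,0],[0,0,0],50]]}}

```text
time_s: 4.05
ee_pos: [606.5, -4.7, 243.6]
ee_rot: [179.9, -0.4, 7.6]
force: [0.1, 0.2, -0.1]
gripper_width: 50.1
```

Run:
```python
from fit import *
from workcell import env
f=env.grab_frame('wrist');s=env.state();pickle.dump((f,s),open('w2.pkl','wb'))
print(s['ee_pos'],s['ee_rot'])
im=f['pixels'][:,:,::-1].copy()
cv2.imwrite('pics/w2.png',cv2.resize(im[120:300,220:420],None,fx=4,fy=3.3,interpolation=cv2.INTER_CUBIC))
q=np.load('q.npy');print(proj(f,T(q,[(-40,-118,q[3]+143),(-40,-118,q[3]+68),(0,-195,110)]),True), proj(f,[s['ee_pos']],True))
```

```text
[606.45550306  -4.76285693 243.53754114] [179.93662841  -0.44532021   7.60096746]
[[315.14877841 238.43411657]
 [315.79276278 206.06839544]
 [352.09658932 263.2266828 ]] [[318.35540775 250.08340726]]
```

View pics/w2.png

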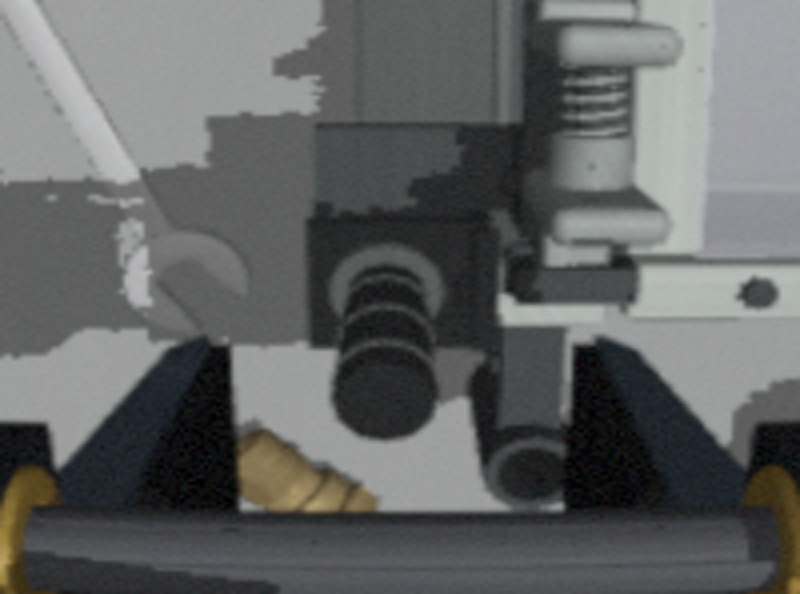

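Request:
{"api": "servo_tool", "payload": {"plan": [[[0,0.4,0],[-2.2,1.3,20],50],[[0,0,0],[0,0,25],50],[[0,0,0],[0,0,20],50],[[0,0,0],[0,0,0],50],[[0,0,0],[0,0,0],14],[[0,0,0],[0,0,0],14],[[0,0,0],[0,0,0],14],[[0,0,0],[0,0,0],14],[[0,0,0],[0,0,0],14],[[0,0,0],[0,0,0],14]], "squeeze": 35}}

```text
time_s: 5.35
ee_pos: [605.3, -6.7, 180.2]
ee_rot: [179.9, -1.0, 7.6]
force: [-1.3, 0.0, -0.7]
gripper_width: 17.2
```

Run:
```python
from fit import *
from workcell import env
f=env.grab_frame('wrist');s=env.state();pickle.dump((f,s),open('w3.pkl','wb'))
print(s['ee_pos'],s['ee_rot'],s['force'],s['gripper_width'])
im=f['pixels'][:,:,::-1].copy()
cv2.imwrite('pics/w3.png',cv2.resize(im[120:300,220:420],None,fx=4,fy=3.3,interpolation=cv2.INTER_CUBIC))
```

```text
[605.28670617  -6.66995004 180.21275001] [179.88502208  -0.96861418   7.60497957] [-1.40764884 -0.48774745  0.51483023] 17.461119731053458
```

View pics/w3.png

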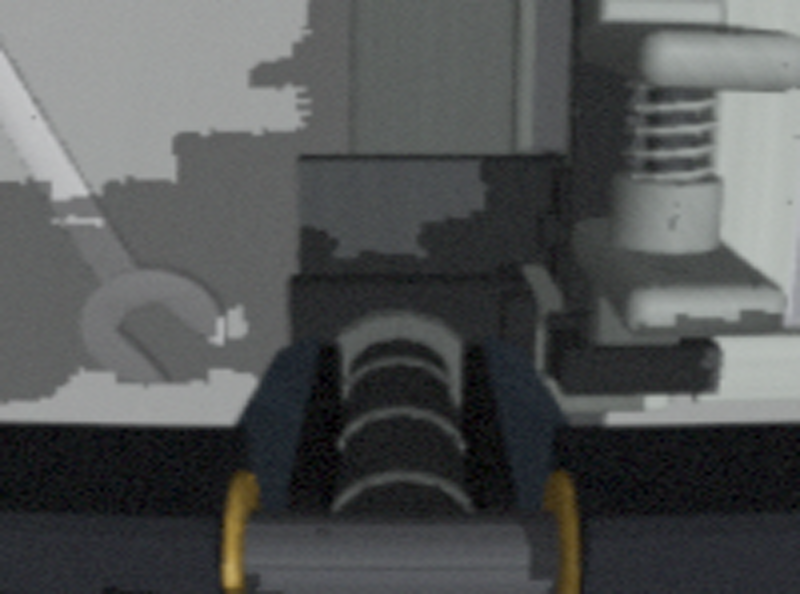

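Request:
{"api": "servo_tool", "payload": {"plan": [[[0,0,0],[0,0,-8],14],[[0,0,0],[0,0,-16],14],[[0,0,0],[0,0,-25],14],[[0,0,0],[0,0,-25],14],[[0,0,0],[0,0,-20],14],[[0,0,0],[0,0,0],14],[[0,0,0],[0,0,0],14],[[0,0,0],[0,0,0],14],[[0,0,0],[0,0,0],14],[[0,0,0],[0,0,0],14]]}}

```text
time_s: 6.65
ee_pos: [605.6, -6.3, 279.9]
ee_rot: [179.9, -1.3, 7.6]
force: [0.1, 0.6, -1.3]
gripper_width: 17.2
```

Run:
```python
from fit import *
from workcell import env
f=env.grab_frame('wrist');g=env.grab_frame('scene');s=env.state();pickle.dump((f,g,s),open('w4.pkl','wb'))
print(s['ee_pos'],s['ee_rot'],s['force'],s['gripper_width'])
im=f['pixels'][:,:,::-1].copy()
a=cv2.resize(im[120:300,220:420],(500,450),interpolation=cv2.INTER_CUBIC)
b=cv2.resize(g['pixels'][150:250,255:355,::-1],(300,300),interpolation=cv2.INTER_CUBIC)
c=np.zeros((450,800,3),np.uint8);c[:,:500]=a;c[:300,500:]=b
cv2.imwrite('pics/w4.png',c)
```

```text
[605.68266056  -6.28629708 280.0395212 ] [179.88495929  -1.33124715   7.60507115] [-0.16330823 -0.15237917 -1.69182589] 17.54621424589173
```

View pics/w4.png

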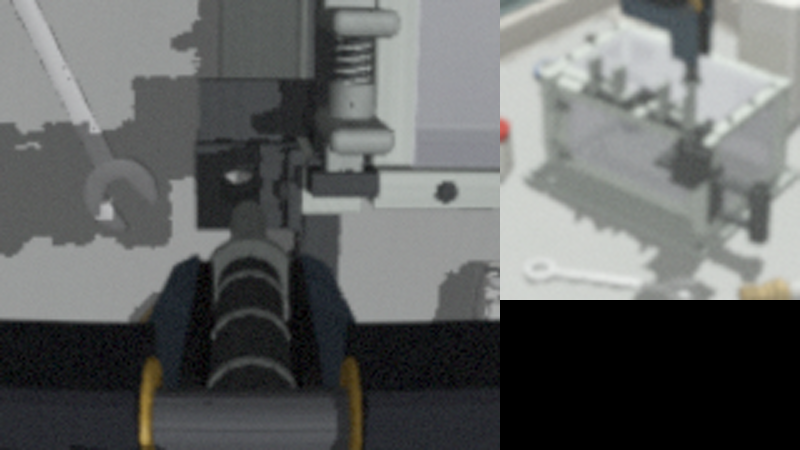

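Request:
{"api": "servo_tool", "payload": {"plan": [[[0,-0.3,0],[5,25,0],14],[[0,0,0],[12,26,0],14],[[0,0,0],[22,26,0],14],[[0,0,0],[0,0,0],14],[[0,0,0],[0,0,0],14],[[0,0,0],[0,0,0],14],[[0,0,0],[0,0,0],14],[[0,0,0],[0,0,0],14],[[0,0,0],[0,0,0],14],[[0,0,0],[0,0,0],14]]}}

```text
time_s: 8.0
ee_pos: [653.9, -76.4, 281.1]
ee_rot: [180.0, -1.0, 7.8]
force: [-0.4, -0.3, -3.0]
gripper_width: 17.3
```

Run:
```python
from fit import *
from workcell import env
f=env.grab_frame('wrist');g=env.grab_frame('scene');h=env.grab_frame('top');s=env.state();pickle.dump((f,g,h,s),open('w5.pkl','wb'))
print(s['ee_pos'],s['ee_rot'],s['force'],s['gripper_width'])
im=f['pixels'][:,:,::-1].copy()
a=cv2.resize(im[120:300,220:420],(500,450),interpolation=cv2.INTER_CUBIC)
b=cv2.resize(g['pixels'][150:250,275:375,::-1],(300,300),interpolation=cv2.INTER_CUBIC)
d=cv2.resize(h['pixels'][150:250,290:390,::-1],(300,300),interpolation=cv2.INTER_CUBIC)
c=np.zeros((600,800,3),np.uint8);c[:450,:500]=a;c[:300,500:]=b;c[300:,500:]=d
cv2.imwrite('pics/w5.png',c)
```

```text
[653.96883081 -76.53262488 281.0251825 ] [179.9750571   -0.95283887   7.79501427] [ 0.40801496 -0.31165162 -1.87665112] 17.4442026546553
```

View pics/w5.png

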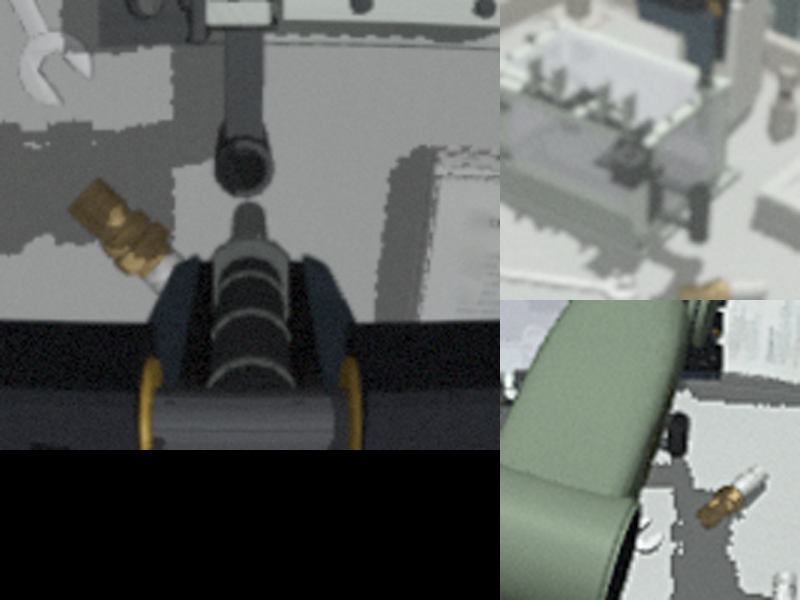

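Run:
```python
from fit import *
f,g,h,s=pickle.load(open('w5.pkl','rb'))
print(onz(f,(317.7,186.5),110,True))
# pin shank bottom axis: tip centre px; tip bottom extreme row ~203 visible top edge
for u,v in ((249,212),(250,240)):
    print(onz(f,(220+u/2.5-.3,120+v/2.5-.3),179,True))
# fit pin tip as predicted if at TCP x,y
e=s['ee_pos']; print(proj(f,[(e[0],e[1],178),(e[0],e[1],240),(e[0],e[1],110)],True))
```

```text
[655.11005645 -76.80438032 110.        ]
[656.07441327 -77.56770712 179.        ]
[657.90202579 -88.25065228 179.        ]
[[317.16674458 202.83382687]
 [317.79143293 226.478192  ]
 [316.73222249 186.13903373]]
```

Request:
{"api": "servo_tool", "payload": {"plan": [[[0,0,0],[-0.5,0,25],14],[[0,0,0],[0,0,25],14],[[0,0,0],[0,0,16],14],[[0,0,0],[0,0,16],14],[[0,0,0],[0,0,16],14],[[0,0,0],[0,0,12],14],[[0,0,0],[0,0,5],14],[[0,0,0],[0,0,0],14],[[0,0,0],[0,0,0],14],[[0,0,0],[0,0,0],14]]}}

```text
time_s: 9.4
ee_pos: [656.3, -76.9, 163.3]
ee_rot: [179.9, -1.1, 7.8]
force: [-0.6, 0.1, -1.7]
gripper_width: 17.3
```

```bash
cat > look.py <<'E'
from fit import *
import sys
from workcell import env
n=sys.argv[1]
f=env.grab_frame('wrist');g=env.grab_frame('scene');s=env.state();pickle.dump((f,g,s),open(n+'.pkl','wb'))
print(s['ee_pos'],s['ee_rot'],s['force'],s['gripper_width'],s['qpos'].round(0))
im=f['pixels'][:,:,::-1].copy()
a=cv2.resize(im[120:300,220:420],(500,450),interpolation=cv2.INTER_CUBIC)
b=cv2.resize(g['pixels'][150:250,255:355,::-1],(300,300),interpolation=cv2.INTER_CUBIC)
c=np.zeros((450,800,3),np.uint8);c[:450,:500]=a;c[:300,500:]=b
cv2.imwrite(f'pics/{n}.png',c)
E
python3 look.py w6
```

```text
[656.37371362 -76.93450684 163.35534062] [179.90745593  -1.09939537   7.78010606] [-0.06984508  0.38221511 -2.42759606] 17.529105371519396 [ -8.  27.  83.   0.  69. -16.]
```

View pics/w6.png

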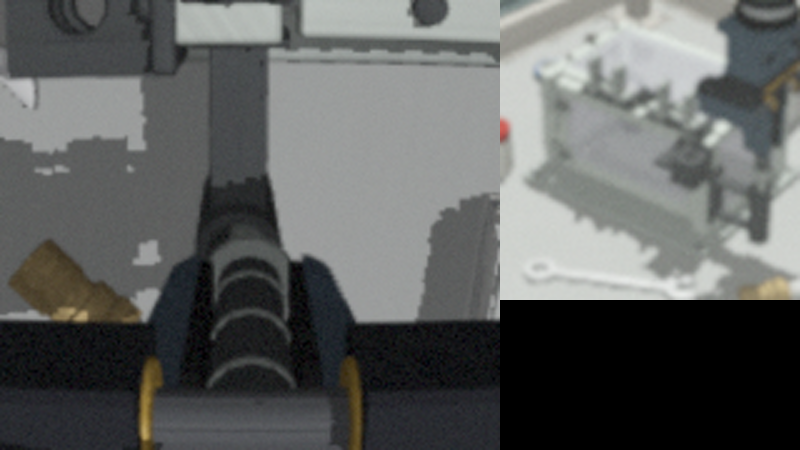

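Request:
{"api": "servo_tool", "payload": {"plan": [[[0,0,0],[-1.5,0,5],14],[[0,0,0],[0,0,5],14],[[0,0,0],[0,0,3],14],[[0,0,0],[0,0,3],14],[[0,0,0],[0,0,3],14],[[0,0,0],[0,0,0],14],[[0,0,0],[0,0,0],14],[[0,0,0],[0,0,0],14],[[0,0,0],[0,0,0],14],[[0,0,0],[0,0,0],14]]}}

```text
time_s: 10.75
ee_pos: [656.1, -77.2, 144.3]
ee_rot: [179.9, -1.3, 7.8]
force: [-0.5, -0.1, -0.1]
gripper_width: 17.2
```

```bash
python3 look.py w7
```

```text
[656.0916382  -77.2372099  144.28500303] [179.86174956  -1.26956803   7.78139433] [-1.12578904 -0.33935763 -0.81163129] 17.486900338994687 [ -8.  28.  85.   0.  66. -16.]
```

View pics/w7.png

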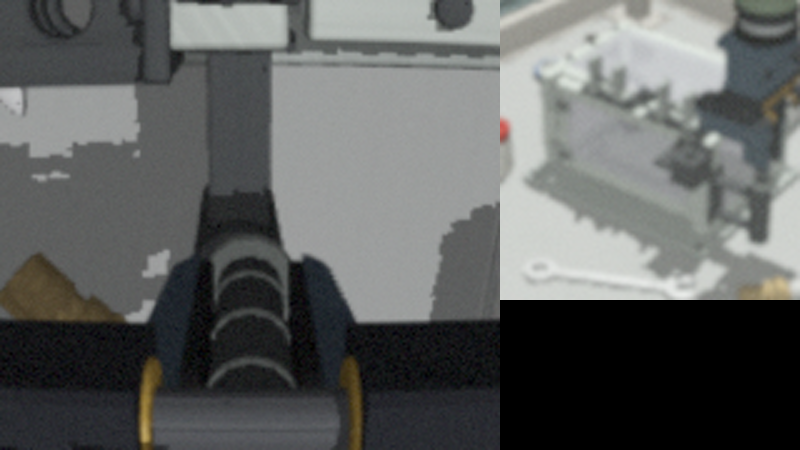

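Request:
{"api": "servo_tool", "payload": {"plan": [[[0,0,0],[-0.5,0,2],14],[[0,0,0],[0,0,2],14],[[0,0,0],[0,0,2],14],[[0,0,0],[0,0,0],14],[[0,0,0],[0,0,0],14],[[0,0,0],[0,0,0],14],[[0,0,0],[0,0,0],14],[[0,0,0],[0,0,0],14],[[0,0,0],[0,0,0],14],[[0,0,0],[0,0,0],14]]}}

```text
time_s: 12.1
ee_pos: [655.9, -77.2, 144.3]
ee_rot: [179.8, -1.5, 7.8]
force: [-0.9, -0.4, 0.7]
gripper_width: 17.4
```

```bash
python3 look.py w8
```

```text
[655.89042095 -77.22299954 144.26564492] [179.80981202  -1.47801445   7.78745426] [-2.28317773  0.49572363  1.69341111] 17.566396473088613 [ -8.  28.  85.   0.  66. -16.]
```

View pics/w8.png

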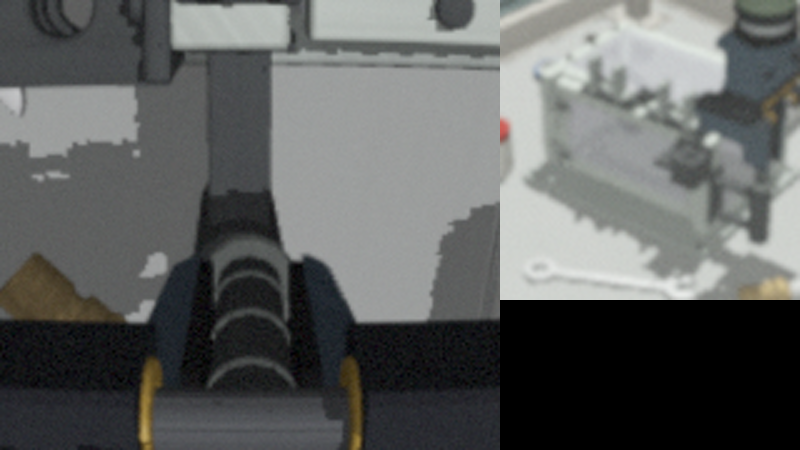

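Request:
{"api": "servo_tool", "payload": {"plan": [[[0,0,0],[0,0,0],50],[[0,0,0],[0,0,0],50],[[0,0,0],[0,0,0],50],[[0,0,0],[0,0,-12],50],[[0,-0.7,0],[0,0,-25],50],[[0,-0.7,0],[0,0,-35],60],[[0,0,0],[0,0,-40],70],[[0,0,0],[0,0,-30],70],[[0,0,0],[0,0,0],70],[[0,0,0],[0,0,0],70]]}}

```text
time_s: 13.45
ee_pos: [655.7, -77.0, 294.1]
ee_rot: [179.7, -0.5, 7.8]
force: [0.3, -0.9, 0.4]
gripper_width: 70.0
```

```bash
python3 look.py w9
python3 - <<'E'
from fit import *
s=pickle.load(open('w9.pkl','rb'))[2]
for r in rows(s['ee_pos'],s['ee_rot'][2],(619,145,300),97.4,10,70): print([float(a) for a in r[1]],r[0])
E
```

```text
[655.62803919 -76.97987001 293.78799236] [179.7308314   -0.42483383   7.77055185] [-0.27711289 -0.4986616  -0.18570657] 69.78127641322476 [ -8.  24.  69.  -0.  86. -15.]
[-0.6, -22.5, -0.6] [0, 0, np.float64(-9.0)]
[2.9, -22.3, -0.6] [0, 0, np.float64(-9.0)]
[6.3, -21.6, -0.6] [0, 0, np.float64(-9.0)]
[9.6, -20.3, -0.6] [0, 0, np.float64(-9.0)]
[12.7, -18.6, -0.6] [0, 0, np.float64(-9.0)]
[15.4, -16.4, -0.6] [0, 0, np.float64(-9.0)]
[17.8, -13.8, -0.6] [0, 0, np.float64(-9.0)]
[19.7, -10.9, -0.6] [0, 0, np.float64(-9.0)]
[21.2, -7.7, -0.6] [0, 0, np.float64(-9.0)]
[22.1, -4.3, -0.6] [0, 0, np.float64(-9.0)]
```

View pics/w9.png

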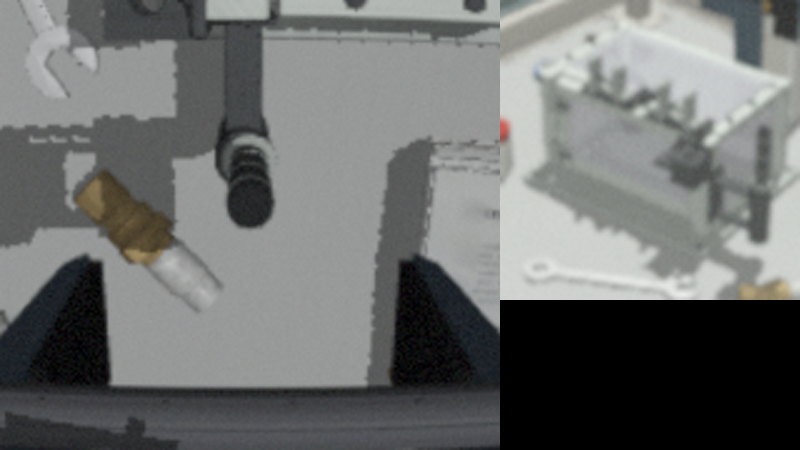

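Request:
{"api": "servo_tool", "payload": {"plan": [[[0,0,-9],[-0.6,-22.5,-1],70],[[0,0,-9],[3,-22.3,-1],70],[[0,0,-9],[6.3,-21.6,0],70],[[0,0,-9],[9.6,-20.3,0],70],[[0,0,-9],[12.7,-18.6,0],70],[[0,0,-9],[15.4,-16.4,0],70],[[0,0,-9],[17.8,-13.8,0],70],[[0,0,-9],[19.7,-11,0],70],[[0,0,-9],[21.2,-7.7,0],70],[[0,0,-9],[22,-4.3,0],70]]}}

```text
time_s: 14.8
ee_pos: [607.1, 148.7, 278.7]
ee_rot: [-178.8, 0.1, 100.6]
force: [0.1, 0.5, 0.6]
gripper_width: 70.1
```

Request:
{"api": "servo_tool", "payload": {"plan": [[[0,0,0],[0,0,0],70],[[0,0,0],[0,0,0],70],[[0,0,0],[0,0,0],70],[[0,0,0],[0,0,0],70],[[0,0,0],[0,0,0],70],[[0,0,0],[0,0,0],70],[[0,0,0],[0,0,0],70],[[0,0,0],[0,0,0],70],[[0,0,0],[0,0,0],70],[[0,0,0],[0,0,0],70]]}}

```text
time_s: 16.05
ee_pos: [606.8, 146.5, 276.3]
ee_rot: [-178.6, 0.2, 100.1]
force: [0.4, 1.2, 0.2]
gripper_width: 70.2
```

```bash
python3 look.py w10
python3 - <<'E'
from fit import *
f,g,s=pickle.load(open('w10.pkl','rb'))
cv2.imwrite('pics/w10f.png',cv2.resize(f['pixels'][110:310,170:470,::-1],None,fx=2.66,fy=2.66,interpolation=cv2.INTER_CUBIC))
q=np.load('q.npy')
print(proj(f,T(q,[(0,40+19.5,205),(0,40-19.5,205),(0,-68+19.5,205),(0,-68-19.5,205)]),True), (proj(f,T(q,[(0,40+19.5,205),(0,40-19.5,205)]),True)-[170,110])*2.66)
E
```

```text
[606.7612728  146.51083749 276.33415295] [-178.55131697    0.19319014  100.13636701] [ 0.00166464  0.11969114 -0.21606379] 69.88255796073504 [ 13.  22.  75.  -0.  84. -88.]
[[349.6287671  236.51390764]
 [303.32796866 234.30157202]
 [223.94527655 229.36911483]
 [183.41682737 226.28069773]] [[477.81252048 336.52699432]
 [354.65239665 330.64218157]]
```

View pics/w10f.png

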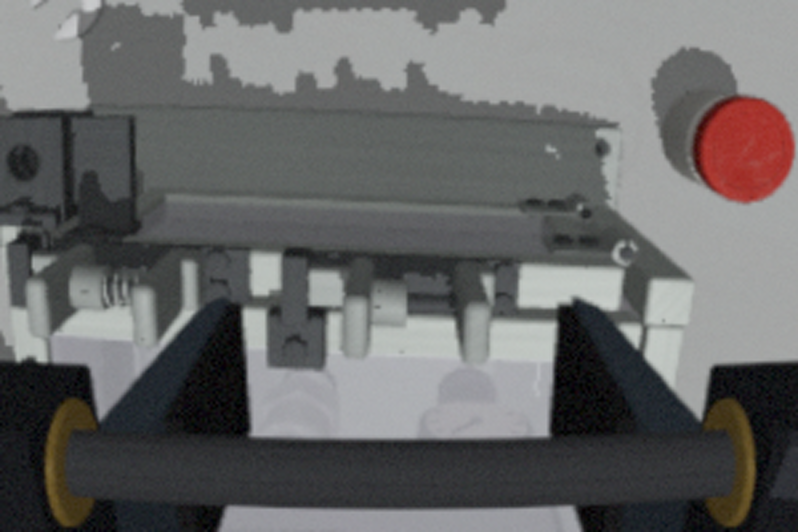

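Request:
{"api": "servo_tool", "payload": {"plan": [[[-1.4,0,2.8],[12.3,16.6,0],80],[[0,0,0],[0,0,22],80],[[0,0,0],[0,0,22],80],[[0,0,0],[0,0,10],80],[[0,0,0],[0,0,0],80],[[0,0,0],[0,0,0],80],[[0,0,0],[0,0,0],80],[[0,0,0],[0,0,0],80],[[0,0,0],[0,0,0],80],[[0,0,0],[0,0,0],80]]}}

```text
time_s: 17.4
ee_pos: [623.3, 162.1, 224.2]
ee_rot: [179.6, 0.2, 97.2]
force: [-0.7, -0.9, 0.6]
gripper_width: 80.1
```

```bash
python3 look.py w11
python3 - <<'E'
from fit import *
f,g,s=pickle.load(open('w11.pkl','rb'))
cv2.imwrite('pics/w11f.png',cv2.resize(f['pixels'][110:310,170:470,::-1],None,fx=2.66,fy=2.66,interpolation=cv2.INTER_CUBIC))
q=np.load('q.npy')
print((proj(f,T(q,[(0,40+19.5,205),(0,40-19.5,205)]),True)-[170,110])*2.66)
R_=R.from_euler('xyz',s['ee_rot'],degrees=True).as_matrix()
print((proj(f,[s['ee_pos'],s['ee_pos']+40*R_[:,0],s['ee_pos']-40*R_[:,0]],True)-[170,110])*2.66)
E
```

```text
[623.21173932 162.12448319 224.16461708] [179.5996984    0.19154774  97.23147647] [ 0.45795548 -0.25945904  0.67564052] 79.91127187405178 [ 14.  24.  79.  -0.  76. -83.]
[[448.53533037 335.41250298]
 [292.0565815  334.72006896]]
[[396.20709114 365.97733347]
 [570.45037429 364.16638751]
 [222.18660973 364.22169046]]
```

View pics/w11f.png

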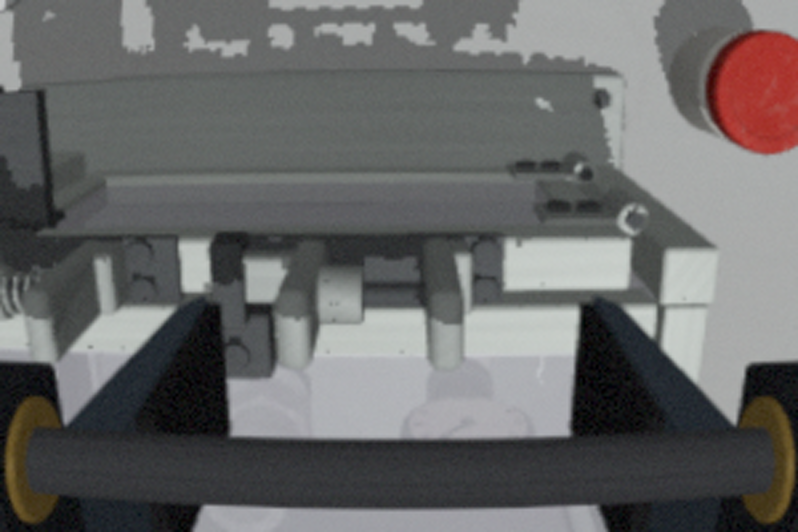

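Request:
{"api": "servo_tool", "payload": {"plan": [[[0.4,0,0],[-1,-1.8,20],80],[[0,0,0],[0,0,17],80],[[0,0,0],[0,0,10],80],[[0,0,0],[0,0,0],80],[[0,0,0],[0,0,0],50],[[0,0,0],[0,0,0],30],[[0,0,0],[0,0,0],30],[[0,0,0],[0,0,0],30],[[0,0,0],[0,0,0],30],[[0,0,0],[0,0,0],30]], "squeeze": 25}}

```text
time_s: 18.75
ee_pos: [620.5, 161.1, 172.5]
ee_rot: [-179.8, 0.1, 97.3]
force: [0.6, -4.3, -1.3]
gripper_width: 32.9
```

```bash
python3 look.py w12
python3 - <<'E'
from fit import *
f,g,s=pickle.load(open('w12.pkl','rb'))
cv2.imwrite('pics/w12f.png',cv2.resize(f['pixels'][110:310,170:470,::-1],None,fx=2.66,fy=2.66,interpolation=cv2.INTER_CUBIC))
E
```

```text
[620.58168612 161.07239962 172.4759746 ] [-1.79802157e+02  9.19738782e-02  9.72335508e+01] [ 0.8355676  -0.33698448 -1.15506519] 33.136269604836585 [ 14.  26.  84.  -0.  70. -84.]
```

View pics/w12f.png

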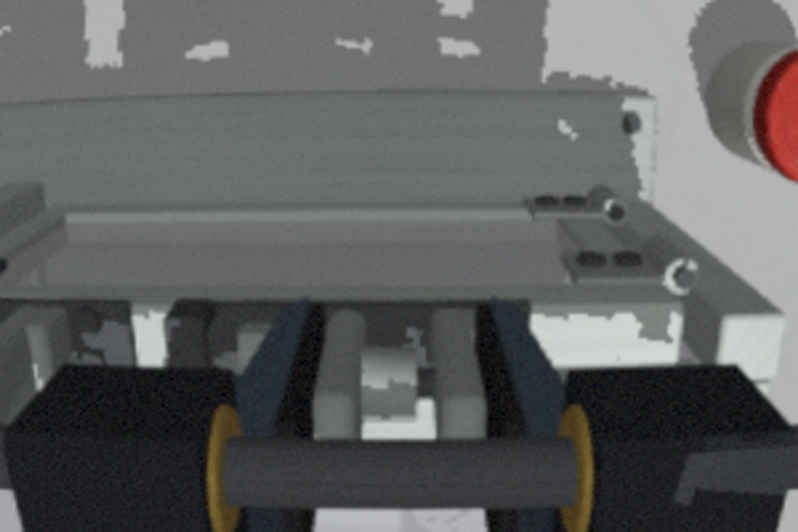

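Request:
{"api": "servo_tool", "payload": {"plan": [[[0,0,0],[0,0,0],80],[[0,0,0],[0,0,-2],80],[[0,0,0],[0,0,-2],80],[[0,0,0],[0,0,-20],80],[[0,0,0],[0,0,-28],80],[[0,0,0],[-35,0,0],80],[[0,0,0],[-40,0,0],80],[[0,0,0],[-33,0,0],80],[[0,0,0],[0,0,0],80],[[0,0,0],[0,0,0],80]]}}

```text
time_s: 20.1
ee_pos: [635.5, 54.0, 229.4]
ee_rot: [179.9, -0.2, 97.2]
force: [-0.3, -0.1, 0.6]
gripper_width: 79.6
```

```bash
python3 look.py w13
python3 - <<'E'
from fit import *
f,g,s=pickle.load(open('w13.pkl','rb'))
cv2.imwrite('pics/w13f.png',cv2.resize(f['pixels'][110:310,170:470,::-1],None,fx=2.66,fy=2.66,interpolation=cv2.INTER_CUBIC))
a=np.deg2rad(97.23);print(np.array([620.58,161.07])-108*np.array([np.cos(a),np.sin(a)]))
E
```

```text
[635.52128002  54.38157966 229.30195452] [179.85867182  -0.19593852  97.23473277] [-0.07692025  0.63015297  0.02096111] 80.2397467950094 [  4.  24.  79.   0.  77. -94.]
[634.17209013  53.92871437]
```

View pics/w13f.png

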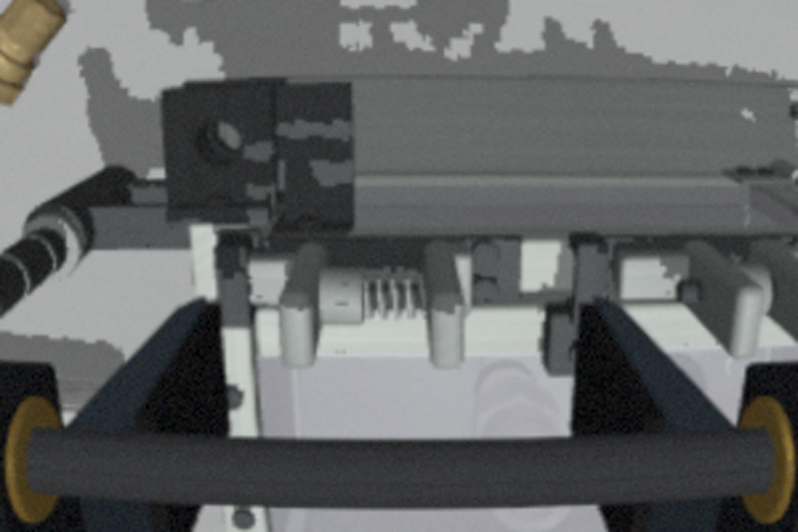

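Request:
{"api": "servo_tool", "payload": {"plan": [[[0,0,0],[0,-1.5,20],80],[[0,0,0],[0,0,20],80],[[0,0,0],[0,0,9],80],[[0,0,0],[0,0,0],80],[[0,0,0],[0,0,0],50],[[0,0,0],[0,0,0],30],[[0,0,0],[0,0,0],28],[[0,0,0],[0,0,0],28],[[0,0,0],[0,0,0],28],[[0,0,0],[0,0,0],28]], "squeeze": 40}}

```text
time_s: 21.45
ee_pos: [635.3, 54.3, 180.5]
ee_rot: [179.7, 0.2, 97.5]
force: [-0.1, 0.5, -3.0]
gripper_width: 32.6
```

```bash
python3 look.py w14
python3 - <<'E'
from fit import *
f,g,s=pickle.load(open('w14.pkl','rb'))
cv2.imwrite('pics/w14f.png',cv2.resize(f['pixels'][110:310,170:470,::-1],None,fx=2.66,fy=2.66,interpolation=cv2.INTER_CUBIC))
E
```

```text
[635.24086196  54.2788796  180.53944716] [179.69653682   0.19691292  97.51201162] [ 0.03836868  0.63463095 -2.43959991] 32.74539756249365 [  4.  25.  84.  -0.  71. -94.]
```

View pics/w14f.png

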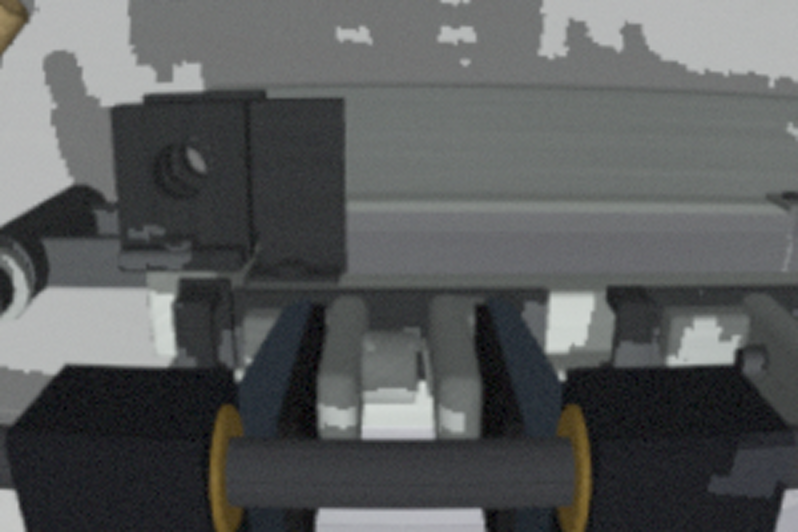

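Request:
{"api": "servo_tool", "payload": {"plan": [[[0,0,2],[-0.2,-7,0],28],[[0,0,3],[-0.2,-10,0],28],[[0,0,3],[-0.2,-10,0],28],[[0,0,3],[-0.2,-10,0],28],[[0,0,3],[-0.2,-10,0],28],[[0,0,3],[-0.2,-10,0],28],[[0,0,0],[0,0,0],28],[[0,0,0],[0,0,0],28],[[0,0,0],[0,0,0],28],[[0,0,0],[0,0,0],28]]}}

```text
time_s: 22.8
ee_pos: [586.0, 52.1, 180.5]
ee_rot: [178.3, 0.2, 81.0]
force: [0.4, -2.4, -1.2]
gripper_width: 33.1
```

```bash
python3 look.py w15
python3 - <<'E'
from fit import *
f,g,s=pickle.load(open('w15.pkl','rb'))
cv2.imwrite('pics/w15f.png',cv2.resize(f['pixels'][110:310,170:470,::-1],None,fx=2.66,fy=2.66,interpolation=cv2.INTER_CUBIC))
E
```

```text
[586.02947894  52.07944502 180.53747295] [178.30090869   0.23941944  80.98885682] [ 0.03663411 -1.01418633 -1.64169384] 32.28004357881997 [  4.  20.  92.  -1.  66. -76.]
```

View pics/w15f.png

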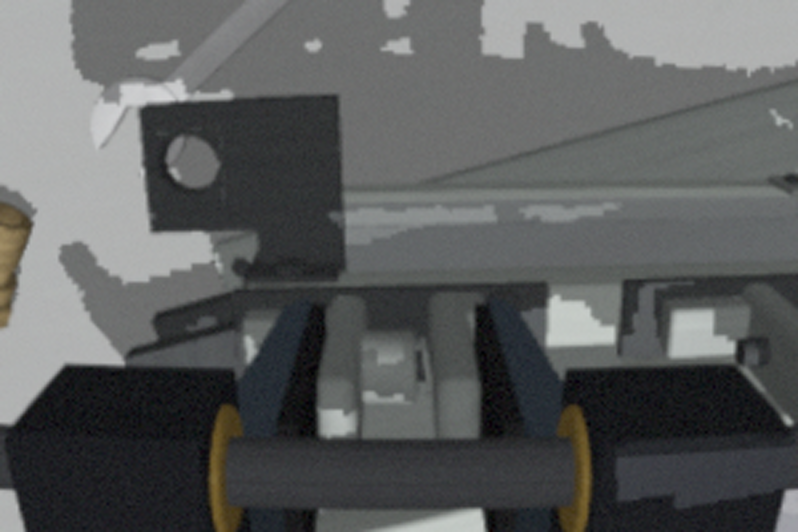

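Request:
{"api": "servo_tool", "payload": {"plan": [[[0.4,0,3],[0,-13,0],28],[[0.4,0,4.5],[0,-17,0],28],[[0,0,5.5],[0,-20,0],28],[[0,0,5.5],[0,-20,0],28],[[0,0,5.5],[0,-20,0],28],[[0,0,5],[0,-18,0],28],[[0,0,3],[0,-11,0],28],[[0,0,0],[0,-1,0],28],[[0,0,0],[0,0,0],28],[[0,0,0],[0,0,0],28]]}}

```text
time_s: 24.15
ee_pos: [483.4, 93.7, 180.5]
ee_rot: [178.1, -0.6, 47.5]
force: [2.8, -2.3, -0.9]
gripper_width: 32.5
```

```bash
cat > ang.py <<'E'
from fit import *
import sys
s=pickle.load(open(sys.argv[1]+'.pkl','rb'))[-1]
e=s['ee_pos'][:2]-[601,239.3];print('r',np.hypot(*e),'ang',-79.75-np.rad2deg(np.arctan2(e[1],e[0])),'yawturn',97.2-s['ee_rot'][2])
f=pickle.load(open(sys.argv[1]+'.pkl','rb'))[0]
cv2.imwrite(f'pics/{sys.argv[1]}f.png',cv2.resize(f['pixels'][110:310,170:470,::-1],None,fx=2.66,fy=2.66,interpolation=cv2.INTER_CUBIC))
E
python3 look.py w16; python3 ang.py w16
```

```text
[483.2993248   93.7156067  180.52630047] [178.04555141  -0.57113953  47.51048941] [ 3.09297635 -2.52207454 -1.82957637] 32.661366328298726 [ 10.  12. 104.  -1.  63. -36.]
r 187.21181724255845 ang 49.204514261200444 yawturn 49.68951059485637
```

View pics/w16f.png

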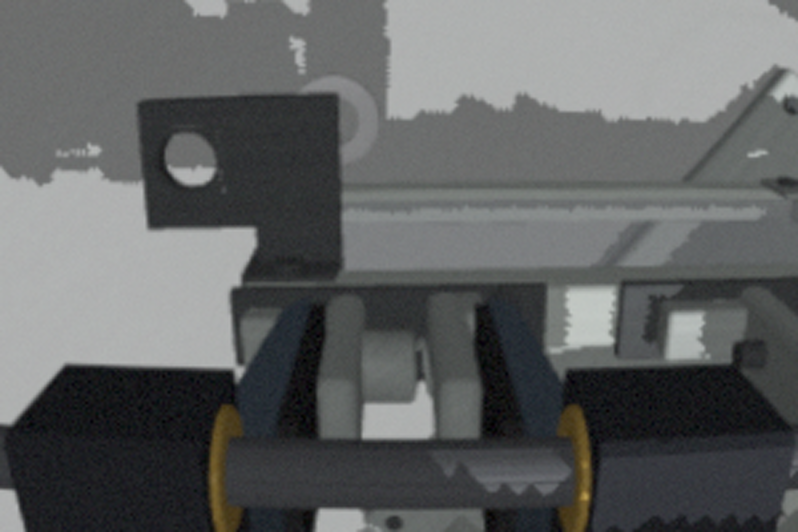

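Request:
{"api": "servo_tool", "payload": {"plan": [[[0,0,4],[0,-13,0],28],[[0,0,5.5],[0,-19,0],28],[[0,0,5.5],[0,-19,0],28],[[0,0,5.5],[0,-19,0],28],[[0,0,5],[0,-18,0],28],[[0,0,3.5],[0,-12,0],28],[[0,0,1],[0,-4,0],28],[[0,0,0],[0,-1,0],28],[[0,0,0],[0,0,0],28],[[0,0,0],[0,0,0],28]]}}

```text
time_s: 25.5
ee_pos: [425.0, 177.3, 180.5]
ee_rot: [178.3, -1.3, 16.4]
force: [2.8, -4.4, -1.2]
gripper_width: 33.1
```

```bash
python3 look.py w17; python3 ang.py w17
python3 - <<'E'
from fit import *
from workcell import env
h=env.grab_frame('top');print(env.state()['qvel'].round(2),env.state()['time_s'])
cv2.imwrite('pics/t17.png',cv2.resize(h['pixels'][110:270,200:440,::-1],None,fx=3.3,fy=3.3,interpolation=cv2.INTER_CUBIC))
E
```

```text
[424.93996605 177.20852132 180.49581745] [178.2731762   -1.34480664  16.36928433] [ 4.44031142 -3.48701913 -0.34067098] 32.90127388888251 [ 23.   9. 108.  -2.  62.   7.]
r 186.6882087334647 ang 80.82367069544867 yawturn 80.83071567361938
[ 0.03  0.01  0.   -0.02 -0.07  0.  ] 25.65
```

View pics/w17f.png

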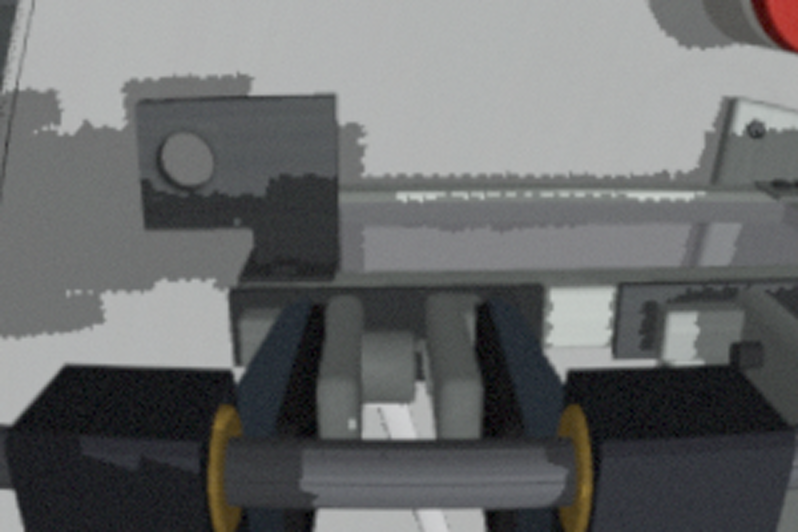

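View pics/t17.png

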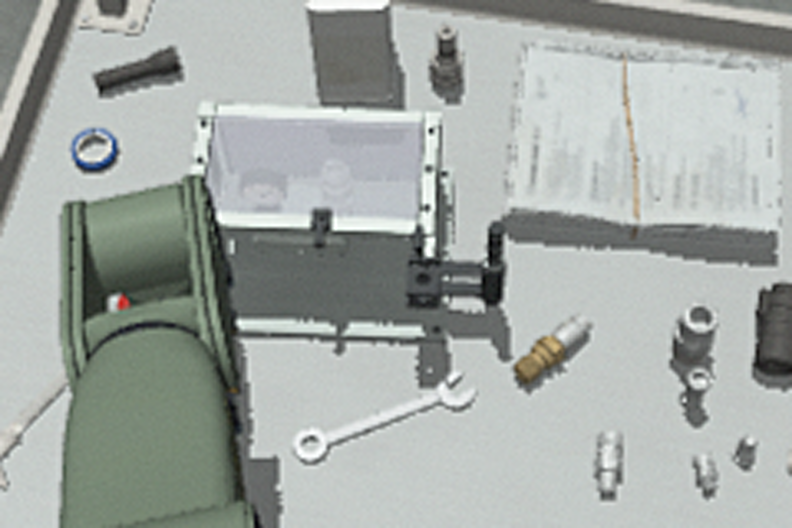

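Run:
```python
from workcell import env
s=env.state();print(s['ee_pos'],s['qvel'].round(2),s['gripper_width'])
print(env.job_done())
```

```text
[424.94977125 177.2158249  180.49274165] [ 0.03  0.01  0.   -0.02 -0.07  0.  ] 32.594339078689366
the job is handed in; nothing more can be done
None
```

I handed the job in at about 25.7 s, with the gripper still holding the gate open at about 81°. No verdict was reported.

- **Pin:** I pulled the locking pin out of the hasp and parked it in the pin pocket. The downward motion stopped where the collar should meet the rim. The wrist picture after release and the final top picture both show the pin upright in the tube.
- **Catches:** I pinched the middle catch first. It closed to about 33 mm (34 mm expected when fully pinched), and its sliding lug stayed back. I then pinched the end catch, which also closed to about 33 mm.
- **Gate:** With the end catch held at 40 N, I pulled the gate past its click and swung it wide. The position on the hinge arc gave 80.8°, and so did the gripper's turn. Both use the shut-gate heading I measured, so they are not fully independent. At hand-in the joint speeds were below 0.1°/s.
- **Other items:** I touched nothing else on the bench, and the final top picture shows nothing disturbed. That picture was cropped and the arm hid much of the jar, so I did not check every item.
- **Disagreement:** The fixed cameras and the wrist camera differed by up to about 7 mm on where the guard stood. I used close wrist views and contact for the final positions.

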